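# Clamp the hook rail down for drilling

## Task

Clamp the loose beech hook rail down on its drilling board with the F-clamp: push the clamp's sliding arm down its bar (it runs freely only when pressed close beside the bar), gently, until the pad is on the rail and the arm tilts and binds there by itself. Then screw the wooden handle clockwise until the rail is held tight, feeling the torque so that the wood is not crushed. Let go, leaving the rail where it lies and the other things undisturbed.

Things in the scene. Friction and masses are not known exactly. Their poses are not given: they have to be found in the camera images.
- clamp: the fixed set-up: a 260 x 210 x 18 mm wooden drilling board (long side along its x) fixed on the bench, with a hold-down F-clamp on it. Origin: centre of the board's underside, z up. The clamp's upright steel bar is at y = +55 mm, the spindle axis at y = -55 mm, so the iron arm runs along y, 110 mm from bar to spindle. A fence strip 12 mm high runs along x at y = -83 mm
- bar_top (a point): top end of the clamp's upright bar, 157 mm above the bench; the bar is 14 mm (clamp x) by 24 mm (clamp y)
- jaw: the clamp's sliding arm: a black iron beam from the bar to the spindle, with the spindle, its flat steel foot (the pad, 25 mm across) and the wooden handle that it carries. Origin: in the slot, on the bar's axis, 25 mm below the arm's flat top. The pad hangs above the rail and lands on it after 15 to 50 mm of sliding
- press (a point): the spot to press down: on the arm's flat top (18 mm wide), 30 mm from the bar's centre towards the spindle, 129 to 149 mm above the bench at the start. The bar's face is 18 mm beside it: narrow side of the fingers to the bar. The arm slides at 2 to 8 N; with the pad down the force climbs steeply; 12 to 18 N is enough to bind it, and it stays bound when let go; over 30 N rams the wood
- handle (a joint): rotation of the handle, rad, 0 at the start, grows when turned clockwise seen from above; drives the pad down 6 mm a turn, room for two turns; stays where it is left. Torque about its upright axis while turned slowly on: 0 to 0.07 N m at first, rising to 0.2 to 0.25 N m when tight (40 to 55 N on the wood), mostly after 1.5 to 3 rad; over 0.3 N m the wood is in danger
- handle_top (a point): centre of the top end of the upright round wooden handle, 30 mm thick, 100 mm long, hanging down from this point, 112 mm above the arm's flat top, 110 mm from the bar's centre; it goes down with the arm and has a degree or two of play. After a quick turn has stopped, its torque may read low or reversed: creep on by 0.05 rad and then read
- rail: the work: a loose beech strip 240 x 44 x 22 mm (long side along its x) with a small steel hook standing up near each end, lying on the board against the fence, under the pad. Origin: centre of its underside, which is 18 mm above the bench
- torch: white torch, 155 mm long, lying on the bench to the left (bystander); origin under its middle
- tub: clear plastic parts tub with a white twist cap, 73 mm across, 68 mm high, standing to the right (bystander); origin under its centre
- tape: tape measure 66 x 30 x 62 mm, far left (bystander); origin under its centre
- driver: screwdriver 200 mm long lying far right (bystander)
- pliers: pliers 190 mm long lying near right (bystander)
- key: steel key 60 mm long, 4 mm thick, lying on the drilling board on the near side of the clamp (bystander)
- pencil: pencil stub 90 mm long, 7 mm thick, lying on the drilling board on the far side of the clamp (bystander)
Mind the look-alikes: they are no part of the job. There is more than one size of the rail; the job needs the larger.

How it is judged:
By the outcome, as a careful person would: the job done as asked, in the order asked, and still so for the second after the job is handed in, with the robot touching nothing.
It also fails if it takes over 61 s, if anything falls off the work surface, if the arm or the gripper's body presses on something with over 40 N, if the wrist force passes 120 N, or if a joint passes its speed limit or range.

## Robot

A 7-joint arm with a two-finger parallel gripper is mounted at the origin on the work surface. World frame = base frame: x ahead of the robot, y to its left, z up, the work surface at z = 0. Lengths are in mm, angles in rad, forces in N, time in s.
With the tool pointing down it reaches from about 400 to 875 mm from the base axis. Payload 19.3 kg.
Tool frame: the origin (TCP) lies at the very end of the fingers, on their centre line; the grasp point (between the pads) lies 19 mm behind it (grip_point_offset is the z of the grasp point in the tool frame, in mm); z points along the fingers, y is the line along which they close (so a half turn about z gives the same grasp; the last joint's range is limited). The gripper opens to 85 mm and grips with 20 to 120 N. Pads are 22 mm wide; open, the fingers measure 114 mm over their backs; the gripper's body (76 mm by 85 mm) begins 54 mm behind the grasp point. The pads swing forward as they close: fully open they stand 13 mm farther back than shut.
Start: joints at [-1.187, 0.521, -0.036, 1.599, 0.021, 1.021, -0.113], TCP at [274.006, 561.725, 231.291] pointing down, gripper open.
Joint ranges: [-2.91, 2.91], [-0.3, 2.13], [-1.5, 1.42], [0.17, 2.43], [-1.26, 4.41], [0.16, 1.93], [-2.52, 2.52]. Speed limits (rad/s): [1.89, 1.89, 2.39, 2.39, 3.01, 3.01, 3.01].

## Interface

Orientations are given as a 3x3 rotation matrix whose columns are the frame's x, y, z axes.
In Python, from workcell import movep, movel, goto_joints, open_gripper, clamp, wait, inverse_kinematics, read_state, camera, PlanningError, finish_job, grip_point_offset gives the robot as it stands. Calls block until the motion is done:
- movep(position, orientation): joint-space move of the TCP to a pose.
- movel(position, frame=None, max_speed=150, guard=None): straight line of the TCP; frame=None keeps the orientation; max_speed is the mean speed in mm/s. With guard (N) it stops when the force on the tool has changed by that much, and returns True; else False.
- goto_joints(angles): joint-space move.
- open_gripper() and clamp(): open the fingers fully, or close them until they stop; the grip force is fixed at half the most.
- wait(seconds).
- inverse_kinematics(position, orientation): joint angles nearest the present ones, or None.
- read_state(): the state.
- camera(name): name is "side" or "top" or "wrist"; returns a dict with "image" (480x640x3 uint8, blue, green, red), "range_z" (480x640 float32, mm along the optical axis (not along the pixel's ray), 0 where there is no reading), "fx", "fy", "cx", "cy" (pixels), "cam_to_world" (4x4, takes a point from camera to world coordinates). Camera axes: x right, y up, looking along -z (the intrinsics and any distortion apply to the point x, -y, -z); pixel columns grow to the right and rows downward; lengths in mm; the calibration is good to about 2 mm. A picture is of the moment at which its call begins.
A pose or a line that the arm cannot do raises PlanningError and nothing moves.
- finish_job(): hands the job in; it is judged then, once.
The state is a dict: "time": time; "qpos": joint angles; "qvel": joint speeds; "joint_efforts": joint torques, N m; "eef_pos": TCP position; "tool_rot": TCP orientation; "ft_force": force on the tool from outside, world axes, zero at the start; "torque": the same for the moment, N m; "finger_gap": finger opening in mm; "gripper_force": force on a finger pad.
Only numpy, scipy, OpenCV 4.12 (cv2) and the standard library are available. Lean on these libraries where they do the work, as an engineer would, in place of code of your own. Each camera call takes 0.05 s, during which the arm holds its last target. There are 200 camera calls.

## Working session

There is one attempt and no reset: what is moved stays moved. The work goes in short steps, each a Python script; the robot and the scene stay as the last script left them, time stands still between calls to the robot, and variables do not carry over. Pictures are saved under pics/ and viewed, at most 10 in all, crops included, and the job is handed in when it is done.

```bash
ls; mkdir -p pics; python3 - <<'E'
from workcell import *
import cv2,numpy as np,pickle
d={}
for n in("top","side"):
    c=camera(n);d[n]=c;cv2.imwrite(f"pics/{n}0.png",c["image"])
    print(n,c["fx"],c["cx"],c["cy"],[k for k in c],np.round(c["cam_to_world"],3).tolist())
pickle.dump(d,open("c0.pkl","wb"))
s=read_state();print(s,grip_point_offset)
E
```

```text
pics
top 437.9997825301898 315.69788811969 235.1404105975761 ['image', 'range_z', 'fx', 'fy', 'cx', 'cy', 'cam_to_world'] [[-0.008, 0.989, -0.146, 359.368], [-1.0, -0.005, 0.025, 11.547], [0.024, 0.146, 0.989, 1237.055], [0.0, 0.0, 0.0, 1.0]]
side 531.3601180575778 323.84254315623673 236.0951282229024 ['image', 'range_z', 'fx', 'fy', 'cx', 'cy', 'cam_to_world'] [[0.975, 0.116, -0.191, 255.688], [-0.223, 0.543, -0.81, -1031.662], [0.01, 0.832, 0.555, 865.824], [0.0, 0.0, 0.0, 1.0]]
{'time': 0.1, 'qpos': array([-1.18720789,  0.52194143, -0.03634596,  1.59994362,  0.02120746,
        1.02112216, -0.1128081 ]), 'qvel': array([ 1.37783747e-03, -2.60541694e-03, -1.82407260e-03, -6.64377784e-04,
       -2.01716075e-03,  2.58605612e-04,  3.87565049e-05]), 'joint_efforts': array([ 4.81984709e-03, -9.28486776e+01,  1.98485881e+00, -3.70521462e+01,
        1.82282279e-02,  5.55208273e-03, -6.10305415e-05]), 'eef_pos': array([273.8723528 , 561.45868779, 230.79381764]), 'tool_rot': array([[-8.98793149e-01,  4.38372815e-01, -3.87290098e-04],
       [ 4.38372981e-01,  8.98792646e-01, -9.53669211e-04],
       [-6.99691643e-05, -1.02692887e-03, -9.99999470e-01]]), 'ft_force': array([0.59170534, 0.17935725, 0.17223644]), 'torque': array([-0.00364917,  0.04505324, -0.04427442]), 'gripper_force': 0.0, 'finger_gap': 85.45665180601668} -18.700000000000003
```

View pics/top0.png

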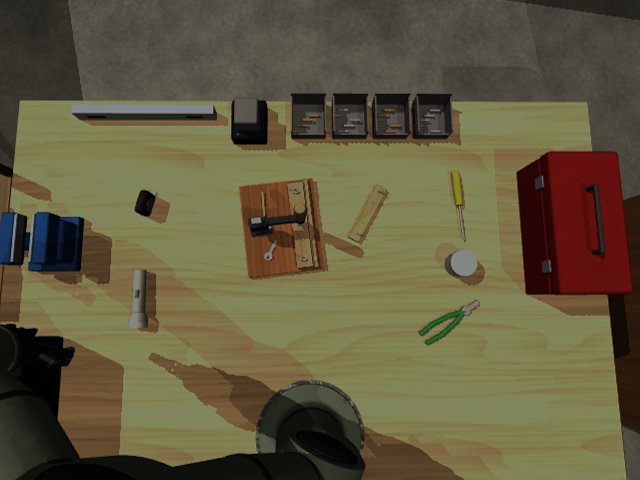

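View pics/side0.png

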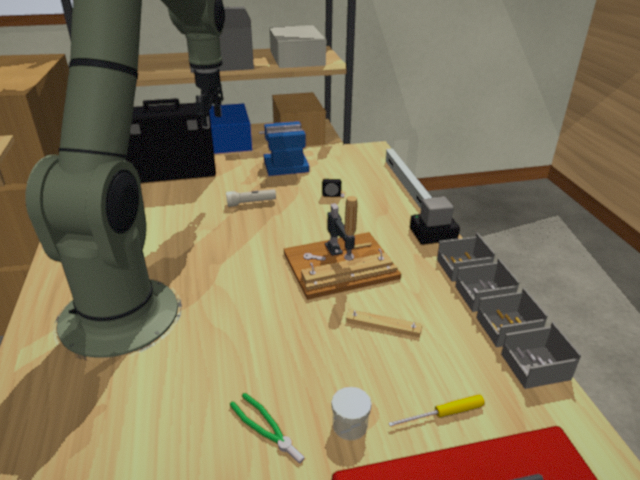

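Top view: drilling board with clamp at about (282,229), bar head at (258,225), handle at (300,215). Rail candidates are the rail on the board at (303,225), which is the long one under the pad, and a loose short strip at (368,213), a look-alike. I choose the one on the board, and will check it in a close wrist view.

```bash
cat > h.py <<'E'
from workcell import *
import cv2,numpy as np
def pts(c):
    v,u=np.mgrid[0:480,0:640]; z=c["range_z"].astype(float)
    P=np.stack([(u-c["cx"])/c["fx"]*z,-(v-c["cy"])/c["fy"]*z,-z],-1)
    T=c["cam_to_world"]; return P@T[:3,:3].T+T[:3,3]
def down(a):  # tool x axis at yaw a, pointing down
    x=np.array([np.cos(a),np.sin(a),0]);z=np.array([0,0,-1.]);return np.stack([x,np.cross(z,x),z],1)
E
python3 - <<'E'
from h import *
import pickle
d=pickle.load(open("c0.pkl","rb"))
P=pts(d["top"])
for u,v in[(242,186),(312,180),(325,270),(250,277),(258,222),(300,214),(280,219),(368,213)]: print((u,v),np.round(P[v,u]))
# high points near clamp
m=(P[...,2]>60)&(d["top"]["range_z"]>0); m[:150]=0;m[300:]=0;m[:,:235]=0;m[:,335:]=0
Q=P[m];
for lo,hi in((60,110),(110,150),(150,180),(180,300)):
    q=Q[(Q[:,2]>=lo)&(Q[:,2]<hi)]
    if len(q):print(lo,len(q),q.mean(0).round(1),q.min(0).round(),q.max(0).round())
c=np.median(P[225:235,280:286].reshape(-1,3),0);print(c)
t=read_state()["time"]
for a in (0,np.pi,np.pi/2,-np.pi/2):
    print(a,inverse_kinematics([c[0]-60,c[1],480],down(a)))
E
```

```text
(242, 186) [686. 193.   2.]
(312, 180) [705. -10.  -0.]
(325, 270) [443. -45.  -2.]
(250, 277) [423. 164.  21.]
(258, 222) [553. 129. 155.]
(300, 214) [557.  23. 239.]
(280, 219) [565.  75. 132.]
(368, 213) [ 603. -168.   18.]
60 82 [554.5  82.5  82.8] [471.  14.  60.] [662. 155. 110.]
110 397 [558.7  93.7 128.6] [541.  14. 111.] [576. 158. 148.]
150 85 [557.  107.8 159.1] [548.  11. 151.] [566. 147. 179.]
180 172 [565.2  24.4 229.7] [554.  11. 181.] [583.  40. 246.]
[556.0330152   74.5870425   19.03020221]
0 [-0.87371368  0.17451704  0.73896332  1.53346913 -0.11770964  1.47916577
 -1.70234071]
3.141592653589793 [-0.47622156  0.14796504  0.24798347  1.51714564 -0.03633995  1.48100449
  1.34321665]
1.5707963267948966 [-0.68783853  0.1555908   0.50363876  1.52631675 -0.0751749   1.47900722
 -0.18241672]
-1.5707963267948966 [ 0.72882091  0.40428038 -1.41390062  1.46503415  0.39930357  1.60673938
  2.48517817]
```

```bash
python3 - <<'E'
from h import *
import pickle
movep([520,85,470],down(1.68))
c=camera("wrist");pickle.dump(c,open("c1.pkl","wb"));cv2.imwrite("pics/w1.png",c["image"])
s=read_state();print(s["time"],s["eef_pos"],s["qpos"].round(2));print(np.round(c["cam_to_world"],3),c["fx"])
c=camera("top");pickle.dump(c,open("c2.pkl","wb"))
E
```

```text
2.2583 [519.95277841  85.99134058 469.49608084] [-0.64  0.21  0.47  1.49 -0.09  1.47 -0.07]
[[ 9.94000e-01 -1.05000e-01 -3.40000e-02  5.10985e+02]
 [ 1.10000e-01  9.42000e-01  3.18000e-01  1.67680e+02]
 [-2.00000e-03 -3.19000e-01  9.48000e-01  6.12299e+02]
 [ 0.00000e+00  0.00000e+00  0.00000e+00  1.00000e+00]] 385.3961381553611
```

View pics/w1.png

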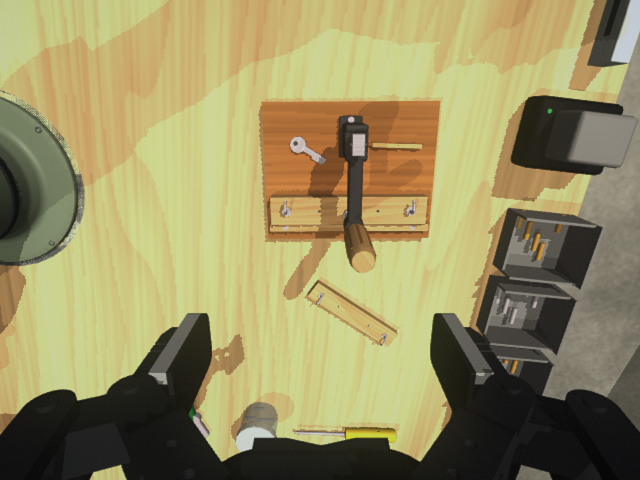

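The close view confirms it: the larger rail lies on the board against the fence, with hooks at (286,210) and (410,209) and the arm over it. The short look-alike is off the board at (350,313). The bar top is at (358,145), the handle top at (362,261), the key at (308,150) and the pencil at (395,146).

```bash
cat >> h.py <<'E'
def ray(c,u,v,z):
    T=c["cam_to_world"];d=T[:3,:3]@np.array([(u-c["cx"])/c["fx"],-(v-c["cy"])/c["fy"],-1]);o=T[:3,3]
    return o+d*(z-o[2])/d[2]
E
python3 - <<'E'
from h import *
import pickle
c=pickle.load(open("c1.pkl","rb"));t=pickle.load(open("c2.pkl","rb"))
img=c["image"];hsv=cv2.cvtColor(img,cv2.COLOR_BGR2HSV)
P=pts(c)
co=[ray(c,*p,18) for p in((262,101),(440,100),(429,240),(267,241))]
print("corners",np.round(co),[np.linalg.norm(co[i]-co[i-1]).round() for i in range(4)])
# bar top
roi=np.zeros((480,640),bool);roi[130:165,345:372]=1
m=roi&(hsv[...,1]<60)&(hsv[...,2]>110)
v,u=np.nonzero(m);print("bar px",u.mean(),v.mean(),u.min(),u.max(),v.min(),v.max(),len(u),"z",np.median(P[m][:,2]),ray(c,u.mean(),v.mean(),157).round(1))
roi[:]=0;roi[225:285,335:390]=1
for nm,k in(("wrist",c),("top",t)):
    Q=pts(k)
    d=np.hypot(Q[...,0]-562,Q[...,1]-24)<40
    h=d&(Q[...,2]>225); v,u=np.nonzero(h);print(nm,"handle",len(u),u.mean(),v.mean(),np.median(Q[h],0).round(1),Q[h][:,:2].min(0).round(),Q[h][:,:2].max(0).round(),np.percentile(Q[h][:,2],[50,90]))
    d=np.hypot(Q[...,0]-555,Q[...,1]-130)<45
    h=d&(Q[...,2]>150);print(nm,"bar",h.sum(),np.median(Q[h],0).round(1))
# arm top
m=(np.abs(P[...,0]-560)<14)&(P[...,1]>50)&(P[...,1]<108)&(P[...,2]>90);
q=P[m];print("arm z",np.percentile(q[:,2],[10,50,90]).round(1))
for y in(60,75,90,105):
    s=q[np.abs(q[:,1]-y)<6];print(y,np.median(s,0).round(1),s[:,0].min().round(),s[:,0].max().round())
crop=np.hstack([cv2.resize(img[90:290,250:450],(400,400),interpolation=cv2.INTER_CUBIC),cv2.resize(t["image"][165:285,235:335],(333,400),interpolation=cv2.INTER_CUBIC)]);cv2.imwrite("pics/crop.png",crop)
E
```

```text
corners [[424. 169.  18.]
 [681. 198.  18.]
 [708. -15.  18.]
 [446. -46.  18.]] [np.float64(215.0), np.float64(258.0), np.float64(215.0), np.float64(264.0)]
bar px 358.24 144.72 352 364 134 155 275 z 157.166242161843 [557.7 133.1 157. ]
wrist handle 643 361.7076205287714 257.547433903577 [569.1  26.7 240.5] [555.  10.] [585.  38.] [240.53811681 241.96661029]
wrist bar 21793 [562.9 102.8 539.6]
top handle 1123 273.3152270703473 112.92430988423865 [545.8  42.3 843.7] [522.  11.] [583.  64.] [843.6699595  853.32647276]
top bar 1975 [533.5 119.4 846.9]
arm z [491.2 530.8 551.7]
60 [564.6  60.  129.4] 556.0 574.0
75 [563.5  79.2 130.3] 555.0 574.0
90 [562.6  90.5 511.3] 553.0 574.0
105 [561.1 103.4 536.3] 546.0 574.0
```

View pics/crop.png

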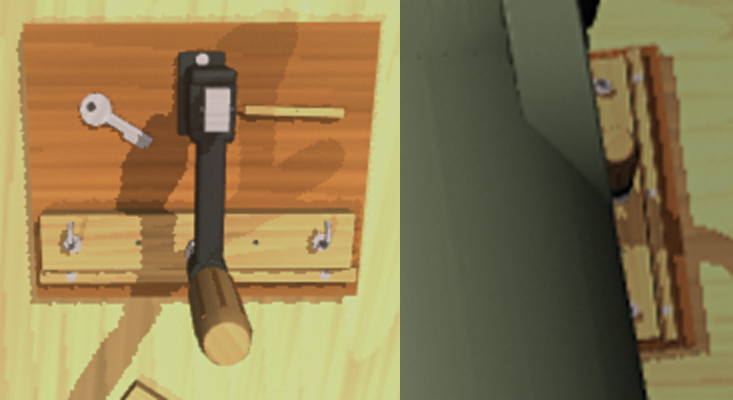

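```bash
cat >> h.py <<'E'
def ft(n=5,dt=0.03):
    F=[];T=[]
    for _ in range(n):
        s=read_state();F.append(s["ft_force"]);T.append(s["torque"]);wait(dt)
    return np.mean(F,0),np.mean(T,0)
E
python3 - <<'E'
from h import *
import pickle
c=pickle.load(open("c1.pkl","rb"))
print("handle top",ray(c,363.5,260,242).round(1))
a=np.radians(96.5)
movep([561.1,103.3,280],down(a))
clamp()
movel([561.1,103.3,142],max_speed=150)
wait(0.2)
F0,T0=ft();print("bias",F0.round(2),T0.round(3),read_state()["finger_gap"])
g=movel([561.1,103.3,122],max_speed=12,guard=10)
s=read_state();print(g,s["time"],s["eef_pos"].round(1),(ft()[0]-F0).round(2))
E
```

```text
handle top [570.8  25.1 242. ]
bias [ 0.3  -0.12  0.13] [-0.023  0.011  0.018] 0.264706261105457
False 7.125 [561.1 103.3 122. ] [-0.81 -0.08  1.95]
```

```bash
python3 - <<'E'
from h import *
F0=np.array([.3,-.12,.13])
z=122
while z>78:
    z-=5
    g=movel([561.1,103.3,z],max_speed=14,guard=7)
    s=read_state();f=s["ft_force"]-F0
    print(g,round(s["time"],2),s["eef_pos"].round(2),f.round(2))
    if g or f[2]>10:break
F,_=ft();print((F-F0).round(2),read_state()["eef_pos"])
E
```

```text
False 7.8 [561.03 103.33 116.81] [-0.17 -0.83 -0.7 ]
False 8.31 [561.01 103.25 111.85] [-1.36  0.19  0.36]
False 8.82 [561.04 103.28 106.87] [-0.24 -0.95 -0.08]
True 9.12 [561.2  103.64 103.94] [-0.55  1.33  5.69]
[-1.    0.72  6.38] [561.20801374 103.66483122 103.93547074]
```

```bash
python3 - <<'E'
from h import *
F0=np.array([.3,-.12,.13])
z=103.9
for i in range(12):
    z-=0.4
    movel([561.1,103.3,z],max_speed=5,guard=9); F=ft(3)[0]-F0
    print(round(z,1),read_state()["eef_pos"].round(2),F.round(2))
    if F[2]>13.5:break
s=read_state();print(s["time"],s["torque"])
cv2.imwrite("pics/s3.png",cv2.resize(camera("side")["image"][170:320,250:430],None,fx=3,fy=3,interpolation=cv2.INTER_CUBIC))
E
```

```text
103.5 [561.27 103.66 103.87] [-2.6   1.59 11.28]
103.1 [561.29 103.66 103.81] [-5.76  1.31 18.35]
9.9917 [ 0.19825604  1.20257775 -0.03653973]
```

View pics/s3.png

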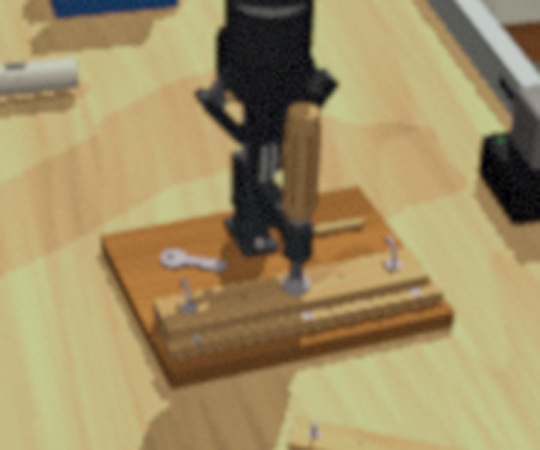

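The pad (293,283) is down on the rail and the handle is upright above it. The press force reached 18 N, so I let go and look again for the handle.

```bash
python3 - <<'E'
from h import *
import pickle
movel([561.2,103.6,125],max_speed=60)
print(ft()[0].round(2))
movel([561,103,380],max_speed=250); open_gripper();wait(.2)
c=camera("wrist");pickle.dump(c,open("c4.pkl","wb"));P=pts(c);print(read_state()["time"])
d=np.hypot(P[...,0]-570,P[...,1]-25)<30
h=d&(P[...,2]>208)&(P[...,2]<225);v,u=np.nonzero(h);print(h.sum(),u.mean(),v.mean(),u.min(),u.max(),v.min(),v.max(),np.median(P[h],0))
m=(np.abs(P[...,0]-565)<14)&(P[...,1]>50)&(P[...,1]<115)&(P[...,2]>80)&(P[...,2]<130)
q=P[m]
for y in(55,70,85,100,110):
    s=q[np.abs(q[:,1]-y)<6];print(y,np.median(s,0).round(1) if len(s) else None)
u0,v0=int(u.mean()),int(v.mean())
print(u0,v0);cv2.imwrite("pics/w4.png",cv2.resize(c["image"][90:330,240:480],None,fx=2.5,fy=2.5,interpolation=cv2.INTER_CUBIC))
E
```

```text
[0.08 0.11 0.13]
12.925
710 321.4549295774648 297.74929577464786 306 337 283 312 [570.13060161  26.92234994 216.57470885]
55 [567.4  55.7 104.3]
70 [565.3  70.1 104.2]
85 [563.7  85.  103.9]
100 [561.5 100.  104. ]
110 [561.5 108.3 103.9]
321 297
```

View pics/w4.png

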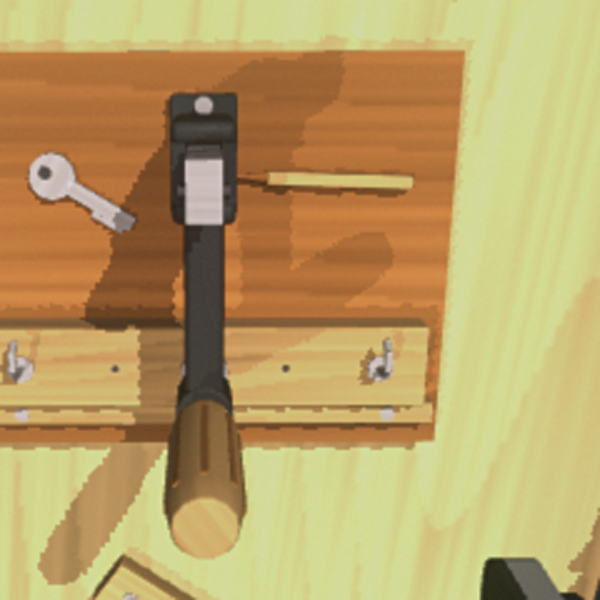

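```bash
python3 - <<'E'
from h import *
import pickle,json
c=pickle.load(open("c4.pkl","rb"))
r=ray(c,322.4,300.8,216);print("ray",r.round(1))
p=(r[:2]+[570.5,24.6])/2; print(p)
movep([p[0],p[1],300],down(3.85)); print(read_state()["qpos"].round(2))
movel([p[0],p[1],176],max_speed=150,guard=8);wait(.2)
F0,T0=ft(6);print(F0.round(2),T0.round(3),read_state()["eef_pos"].round(1))
clamp();wait(.2)
F,T=ft();s=read_state();print((F-F0).round(2),(T-T0).round(3),s["finger_gap"],s["time"],s["qpos"].round(3))
json.dump([F0.tolist(),T0.tolist(),s["eef_pos"].tolist()],open("b.json","w"))
E
```

```text
ray [571.3  23.9 216. ]
[570.88587661  24.23631128]
[-0.18  0.37  0.05  1.66 -0.02  1.11  2.15]
[-0.21  0.32 -0.2 ] [-0.005  0.018  0.017] [571.   24.3 176.2]
[-0.22 -0.63  5.86] [-0.051  0.184 -0.013] 28.713103074446316 17.1833 [-0.172  0.503  0.036  1.8   -0.023  0.839  2.154]
```

```bash
cat > turn.py <<'E'
from h import *
import json,sys
total,step,lim=map(float,sys.argv[1:4])
F0,T0,p=json.load(open("b.json"));F0=np.array(F0);T0=np.array(T0);p=np.array(p)
R=read_state()["tool_rot"];yaw=np.arctan2(R[1,0],R[0,0]);end=yaw-total
while yaw>end+1e-6:
    F=read_state()["ft_force"]-F0
    p=p+np.clip(0.03*F,-.3,.3); yaw=max(yaw-step,end)
    q=inverse_kinematics(p,down(yaw)); goto_joints(q)
    F,T=ft(4,.02);s=read_state();R=s["tool_rot"]
    print(round(s["time"],2),"q7",s["qpos"][6].round(3),"yawerr",round((np.arctan2(R[1,0],R[0,0])-yaw+np.pi)%(2*np.pi)-np.pi,3),"F",(F-F0).round(1),"Tz",(T-T0)[2].round(3),"gap",round(s["finger_gap"],1))
    if (T-T0)[2]>lim or np.abs(F-F0).max()>20: break
json.dump([F0.tolist(),T0.tolist(),p.tolist()],open("b.json","w"))
E
python3 turn.py 0.9 0.15 0.18
```

```text
17.51 q7 2.031 yawerr 0.005 F [ 0.6 -0.5 -0.1] Tz -0.1 gap 29.2
17.83 q7 1.906 yawerr 0.006 F [ 0.9 -0.  -0.9] Tz -0.12 gap 28.6
18.16 q7 1.78 yawerr 0.007 F [ 0.5 -0.2 -0.4] Tz -0.138 gap 28.6
18.48 q7 1.654 yawerr 0.007 F [-0.  -0.1 -0.4] Tz -0.138 gap 28.6
18.81 q7 1.528 yawerr 0.007 F [-0.2  0.1 -0.2] Tz -0.167 gap 28.9
19.12 q7 1.403 yawerr 0.007 F [-0.6  0.4  0.1] Tz -0.168 gap 28.7
```

```bash
python3 turn.py 0.05 0.0125 0.18; python3 -c "
from h import *
wait(.3);print(ft()[1],read_state()['joint_efforts'][6])"
```

```text
19.44 q7 1.394 yawerr 0.002 F [-0.8  1.   0.2] Tz 0.169 gap 28.7
19.76 q7 1.383 yawerr 0.0 F [-0.7  1.2 -0.4] Tz 0.053 gap 29.0
20.07 q7 1.372 yawerr -0.0 F [-0.6  0.5 -0.3] Tz 0.063 gap 28.6
20.39 q7 1.362 yawerr -0.0 F [-0.4  0.4 -0.2] Tz 0.046 gap 29.0
[0.14930504 0.17951936 0.08188323] -0.0683041918091476
```

```bash
python3 turn.py 0.36 0.18 0.5; python3 turn.py 0.4 0.04 0.19
```

```text
21.2 q7 1.216 yawerr 0.005 F [-0.5 -0.   0.3] Tz -0.168 gap 28.8
21.54 q7 1.069 yawerr 0.007 F [-0.4 -0.1 -0.2] Tz -0.172 gap 28.5
21.86 q7 1.038 yawerr 0.003 F [-0.6  0.1  0. ] Tz 0.073 gap 28.9
22.18 q7 1.004 yawerr 0.002 F [-0.5  0.   0.1] Tz 0.009 gap 28.9
22.49 q7 0.971 yawerr 0.001 F [-0.2  0.3 -0.4] Tz -0.003 gap 28.7
22.81 q7 0.938 yawerr 0.001 F [ 0.  -0.   0.1] Tz -0.012 gap 28.4
23.12 q7 0.905 yawerr 0.001 F [-0.2  0.3 -0. ] Tz 0.006 gap 28.6
23.44 q7 0.872 yawerr 0.001 F [-0.5 -0.1  0. ] Tz -0.008 gap 28.8
23.76 q7 0.84 yawerr 0.001 F [-0.   0.5 -0.9] Tz 0.025 gap 28.9
24.07 q7 0.807 yawerr 0.001 F [ 0.6  0.2 -0.1] Tz 0.01 gap 28.8
24.39 q7 0.774 yawerr 0.001 F [ 0.   0.2 -0.1] Tz 0.024 gap 28.8
24.71 q7 0.742 yawerr 0.001 F [-0.2  0.  -0.1] Tz -0.014 gap 28.6
```

```bash
for i in 1 2 3; do python3 turn.py 0.15 0.15 9; python3 turn.py 0.04 0.01334 0.19; done
```

```text
25.02 q7 0.624 yawerr 0.005 F [-0.1 -0.1  0.9] Tz -0.226 gap 29.1
25.34 q7 0.614 yawerr 0.001 F [-0.7  0.3  1.3] Tz 0.161 gap 28.5
25.66 q7 0.602 yawerr 0.0 F [-0.2  0.   1.5] Tz 0.157 gap 28.9
25.98 q7 0.591 yawerr -0.0 F [ 0.  -0.1  0.6] Tz 0.155 gap 28.8
26.29 q7 0.473 yawerr 0.004 F [-0.5  0.1  0.2] Tz -0.236 gap 28.6
26.61 q7 0.463 yawerr 0.001 F [ 0.2  0.3 -0.5] Tz 0.173 gap 28.6
26.93 q7 0.452 yawerr 0.0 F [-0.6 -0.2  0.2] Tz 0.145 gap 29.1
27.24 q7 0.441 yawerr -0.0 F [0.  0.2 0.5] Tz 0.145 gap 28.5
27.56 q7 0.323 yawerr 0.004 F [-1.1 -0.   0.4] Tz -0.227 gap 28.9
27.88 q7 0.313 yawerr 0.001 F [-0.2  0.2 -1. ] Tz 0.149 gap 28.5
28.19 q7 0.302 yawerr 0.0 F [-0.4 -0.1  0.6] Tz 0.191 gap 28.5
```

```bash
sed -i 's/ft(4,.02)/ft(8,.02)/' turn.py; python3 turn.py 0.2 0.02 0.225; date
```

```text
28.57 q7 0.286 yawerr 0.0 F [-0.3  0.4  0.9] Tz 0.134 gap 28.7
28.96 q7 0.27 yawerr 0.0 F [-0.2  0.7  0.1] Tz 0.127 gap 28.8
29.34 q7 0.254 yawerr 0.0 F [-0.2  0.4  0.8] Tz 0.106 gap 28.9
29.73 q7 0.238 yawerr 0.0 F [-0.   0.8 -0.3] Tz 0.155 gap 28.8
30.11 q7 0.221 yawerr 0.0 F [-0.4  0.2  1. ] Tz 0.159 gap 28.8
30.49 q7 0.205 yawerr 0.0 F [-0.1  0.4  0. ] Tz 0.161 gap 28.4
30.88 q7 0.189 yawerr 0.0 F [-0.2  0.4  0.6] Tz 0.151 gap 29.3
31.26 q7 0.173 yawerr 0.0 F [-0.3  0.1  0.2] Tz 0.155 gap 28.8
31.64 q7 0.157 yawerr 0.0 F [-0.4  0.  -0. ] Tz 0.139 gap 28.7
32.02 q7 0.141 yawerr 0.0 F [-0.5  0.1 -1.1] Tz 0.14 gap 28.6
Tue Dec  1 04:36:56 UTC 2026
```

```bash
python3 turn.py 0.03 0.006 0.225
```

```text
32.41 q7 0.136 yawerr 0.0 F [-0.5 -0.3 -0.6] Tz 0.227 gap 29.0
```

```bash
python3 turn.py 0.024 0.006 0.26
```

```text
32.79 q7 0.132 yawerr -0.0 F [-0.1 -0.1 -0.6] Tz 0.205 gap 28.6
33.17 q7 0.127 yawerr -0.0 F [-0.3 -0.3  0.3] Tz 0.255 gap 28.7
33.56 q7 0.122 yawerr 0.0 F [-1.   0.1  1.2] Tz 0.236 gap 28.8
33.94 q7 0.117 yawerr -0.0 F [-0.1 -0.4  0.1] Tz 0.244 gap 28.5
```

Slow-creep torque averages 0.23 N m, inside the tight band, so I release the handle.

```bash
python3 - <<'E'
from h import *
open_gripper();wait(.2)
s=read_state()["eef_pos"]
movel([s[0],s[1],300],max_speed=120,guard=15)
movel([s[0]-50,s[1]+60,430],max_speed=200)
R=read_state()["tool_rot"]
movep([520,85,470],down(1.68))
c=camera("wrist");P=pts(c);s=read_state();print(s["time"],s["finger_gap"])
m=(np.abs(P[...,0]-565)<14)&(P[...,1]>50)&(P[...,1]<115)&(P[...,2]>80)&(P[...,2]<130)
for y in(55,70,85,100):
    q=P[m];q=q[np.abs(q[:,1]-y)<6];print(y,np.median(q,0).round(1))
cv2.imwrite("pics/w5.png",c["image"])
E
```

```text
37.2417 85.85756360931228
55 [565.8  55.5 105.4]
70 [563.9  70.2 105.1]
85 [562.3  84.9 104.7]
100 [560.4 100.  104.2]
```

View pics/w5.png

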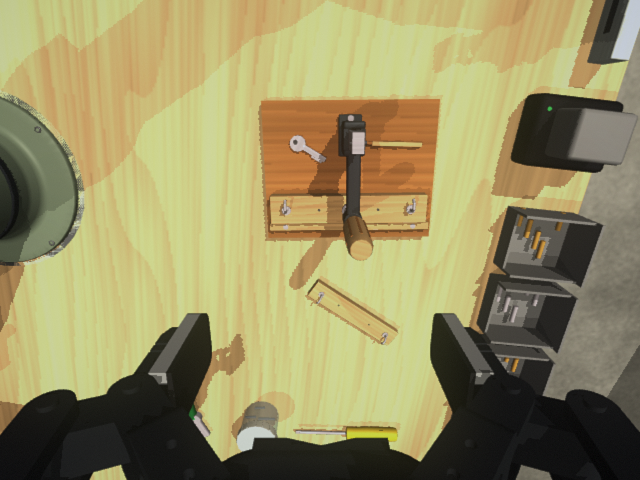

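The rail (hooks at (286,209) and (410,208)), key and pencil are where they were. The arm is bound at 104–105 mm and tilted up a little at the spindle end, as it should be when loaded.

```bash
python3 -c "
from workcell import *
print(finish_job())"
```

```text
the job is handed in; nothing more can be done
None
```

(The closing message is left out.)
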